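# Third hand at the flow-cell jig

## Robot

A 6-joint arm with a two-finger parallel gripper is mounted at the origin on the work surface. World frame = base frame: x ahead of the robot, y to its left, z up, the work surface at z = 0. Lengths are in m, angles in rad, forces in N, time in s.
With the tool pointing down it reaches from about 0.225 to 0.875 m from the base axis. Payload 3.4 kg.
Tool frame: the origin (TCP) lies at the very end of the fingers, on their centre line; the grasp point (between the pads) lies 19 mm behind it; z points along the fingers, y is the direction in which the jaws open and shut (so a half turn about z gives the same grasp; the last joint's range is limited). The gripper opens to 85 mm and grips with 20 to 120 N. Pads are 22 mm wide; open, the fingers measure 114 mm over their backs; the gripper's body (76 mm by 85 mm) begins 54 mm behind the grasp point. The pads swing forward as they close: fully open they stand 13 mm farther back than shut.
Start: joints at [0.994, 0.276, 1.505, -0, 1.361, -0.121], TCP at [0.253, 0.516, 0.231] pointing down, gripper open.
Joint ranges: [-2.89, 2.89], [-0.75, 2.08], [0.22, 2.7], [-1.18, 4.32], [0.11, 2.71], [-2.7, 2.7]. Speed limits (rad/s): [2.57, 2.57, 3.14, 3.14, 3.14, 3.14].

## Interface

Orientations are given as a unit quaternion [w, x, y, z].
In Python, from rig import telemetry, imaging, manip, finder gives the robot as it stands.
- The arm moves only by the tool arm_command, never from a script. Its argument "steps" is a list of rows, each a list of 3 entries, a list of its own where there are three numbers: the turn, a rotation vector about the world's x, y, z in rad, then the shift along the world's x, y, z in mm, then the closure in counts, from 0 (fully open) to 255 (shut). In form: [[[rx, ry, rz], [dx, dy, dz], grip], ...]. A call has 1 to 20 rows; each row shifts and turns the commanded pose from where the row before left it; what a row does not reach is not made up. A row lasts 1/8 s, in which the tool goes at most 62.5 mm and 10.7 degrees, less where a joint would pass 70% of its speed; a pose out of reach is approached as far as the arm can. A call is refused whole if a number of a shift passes 62.5 or a number of a turn 0.188, either way. A call with a gripper value outside its range is refused whole. The fingers move at their own pace and stop on an object; "newtons" is the grip in N (left out, the last holds). Time passes only in rows, so rows that do not move let the fingers close. It gives the time, the measured TCP pose, the force and the opening at its end, in the units of the state.
- telemetry.get_state(): the state, without advancing time (a new reading comes with each control period).
- imaging.get_image(name): name is "side" or "top"; returns the picture (400x640x3 uint8, blue, green, red); there is no depth.
- imaging.camera_params(name): a dict with "intrinsics" (3x3 intrinsics, pixels), "R" (3x3) and "t" (3): a world point X has camera coordinates R X + t. Camera axes: x right, y down, z forward; pixel columns grow to the right and rows downward; lengths in m; the calibration is good to about 2 mm. A picture is of the moment at which its call begins. camera_params takes no time and is no camera call.
- manip.sign_off(): hands the job in, once; it reports no verdict.
Trained networks look in the newest picture that a camera, given by its name, has taken for a name from the list of things; names that differ only in an ending like _2 or _b are one class to them, and where a whole thing is asked for, a point or a joint stands for the part that bears it (a point fixed in the world has none). Each returns a list of dicts, best first, with "score" (0 to 1); they miss things now and then, are a little off and sometimes report something else, mostly with a low value. They report only what shows in the picture. A call takes as long as a camera call. They do not tell look-alikes from the thing itself.
- finder.cut_out(camera, thing): "pixels" (400x640 bool, what is visible of it) and "extent" ([left, top, width, height] in pixels, round what is visible of it).
The state is a dict: "clock": time; "qpos": joint angles; "qd": joint speeds; "effort": joint torques, N m; "position": TCP position; "ee_rot": TCP orientation; "contact_force": force on the tool from outside, world axes, zero at the start; "moment": the same for the moment, N m; "width": finger opening in m.
Only numpy, scipy, OpenCV 4.12 (cv2) and the standard library are available. Lean on these libraries where they do the work, as an engineer would, in place of code of your own. Each camera call takes 0.05 s, during which the arm holds its last target.

## Task

Lay the long white separator sheet flat on the bed of the jig, between its two end stops, and let go of it; then set the metal cover squarely on top of it. Press the cover straight down until the sprung bed is about halfway down its travel, never to the bottom, keep pressing steadily there for two seconds or more, and finish while still pressing, without letting up, so that a colleague can put the screws in. Leave the short sheet where it lies.

Things in the scene. Friction and masses are not known exactly. Their poses are not given: they have to be found in the camera images.
- sheet_center (a point): Centre (half-way up) of the long separator sheet: stiff white plastic, 92 (its x) x 56 (its y) x 6 mm, 70 g, a small black dot near each corner; z up. It starts flat on a fixed grey block (50 x 34 mm along the same axes, 16 mm high, on the table), overhanging it by 11 mm at each long side, so fingers can straddle its 56 mm width from above.
- short_sheet_center (a point): Centre of the short sheet, not used: same white plastic, 56 x 56 x 6 mm, flat on another block just like the first. Which of the three places holds the long sheet, the short sheet and the cover changes from start to start.
- cover_grip (a point): Centre of the black grip block on the metal cover. The cover is an aluminium plate 92 (its x) x 56 (its y) x 10 mm, with the block, 40 (x) x 22 (y) x 28 mm high, on its middle; 0.17 to 0.29 kg in all. This point is 24 mm above the plate's underside and 14 mm below the block's flat top. It starts on the table, z up.
- bed_top (a point): Centre of the flat top of the jig's sprung bed, 60 mm above the table when up; sinks with the bed; x along the bed, z up. The layers lie on it, long side along x, centred. The bed is 44 mm wide (y), so they overhang it 6 mm at each long side. Sheet on the bed: its centre is 3 mm above this point; cover on the sheet: its grip point is 30 mm above it.
- jig: The fixed jig; origin on the table below the bed's centre, axes as the bed's. Dark base plate 190 x 110 x 12 mm. At the bed's two x ends thin stops, leaning outward, rise 10 mm above its top, leaving about 4 mm free at each end of a layer; its long sides are open. A gauge post, 10 mm square, 65 mm high, stands at x 84, y 18 mm; its two black lines bound the range for the bed's pointer.
- bed (a joint): How far the sprung bed has sunk, in m: 0 up (at rest), 0.020 at the bottom; halfway is 0.010. It does not move until about 6 N load it (the two layers alone do not sink it), then yields 0.7 N per mm: halfway takes a push of about 10 N on the cover.
Things that resemble listed ones, but are neither listed nor needed, are in the scene too. What is shaped like the part that bears sheet_center but brown is not meant.

How it is judged:
On the way, in this order (a step that is already met when the one before it is completed fails the run):
1. the long sheet lies flat on the bed between its stops, squarely, and is let go (x of sheet_center in the frame of bed_top between -0.006 and 0.006 m and y of sheet_center in the frame of bed_top between -0.006 and 0.006 m and z of sheet_center in the frame of bed_top between 0.001 and 0.005 m and angle between the x axis of sheet_center and the x axis of bed_top, either way round below 0.12 rad and angle between the z axis of sheet_center and the z axis of bed_top, either way round below 0.06 rad and contact force between sheet and the fingers below 0.1 N and value of joint bed below 0.003 m), for 0.2 s.
2. the cover lies squarely on the sheet and is pressed steadily, the bed about halfway down (x of cover_grip in the frame of sheet_center between -0.007 and 0.007 m and y of cover_grip in the frame of sheet_center between -0.007 and 0.007 m and z of cover_grip in the frame of sheet_center between 0.025 and 0.029 m and angle between the x axis of cover_grip and the x axis of sheet_center, either way round below 0.12 rad and angle between the z axis of cover_grip and the z axis of sheet_center, either way round below 0.06 rad and x of sheet_center in the frame of bed_top between -0.006 and 0.006 m and y of sheet_center in the frame of bed_top between -0.006 and 0.006 m and z of sheet_center in the frame of bed_top between 0.001 and 0.005 m and angle between the x axis of sheet_center and the x axis of bed_top, either way round below 0.12 rad and angle between the z axis of sheet_center and the z axis of bed_top, either way round below 0.06 rad and value of joint bed between 0.006 and 0.014 m and contact force between cover and sheet above 5 N), for 1.5 s.
At the end, for the whole second after the job is handed in: Still pressing: the bed is sunk 6 to 14 mm of its 20 mm and at rest, the push going through the cover and the long sheet (over 5 N between them); the sheet is flat on the bed within 6 mm of centre each way and 0.12 rad, the cover flat on the sheet within 7 mm and 0.12 rad (all of step 2 and velocity of joint bed between -0.01 and 0.01 m/s); the arm keeps its last pose, push and grip.
It fails at once if the bed is driven to the bottom of its travel (value of joint bed above 0.0185 m).
It fails at once if the short sheet is disturbed (moved over 15 mm) (distance of short_sheet_center from where it was at the start of the episode above 0.015 m).
It also fails if it takes over 64 s, if anything falls off the work surface, if the arm or the gripper's body presses on something with over 40 N, if the wrist force passes 120 N, or if a joint passes its speed limit or range.

## Working session

There is one attempt and no reset: what is moved stays moved. The work goes in short steps, Python scripts to look and compute and a tool call to move; the robot and the scene stay as the last step left them, time stands still between calls to the robot, and variables do not carry over. Pictures are saved under pics/ and viewed, and the job is handed in when it is done.

Besides the shell and the picture viewer there is one more tool, called after "Call:" by a JSON object that holds its "op" and its "data", one argument or row to a line. arm_command: Moves the arm, as the interface text tells. Its arguments: {"type":"object","properties":{"steps":{"type":"array"},"newtons":{"type":"number"}},"required":["steps"]}

```bash
mkdir -p pics; ls; python3 - <<'E'
from rig import telemetry, imaging, manip, finder
import cv2, numpy as np
np.set_printoptions(precision=4,suppress=True)
for n in("side","top"):
    cv2.imwrite(f"pics/{n}0.png",imaging.get_image(n))
    p=imaging.camera_params(n); print(n,p)
s=telemetry.get_state(); print(s)
E
```

```text
pics
side {'intrinsics': array([[382.7493,   0.    , 323.1612],
       [  0.    , 382.7493, 196.8902],
       [  0.    ,   0.    ,   1.    ]]), 'R': array([[ 0.7825, -0.6226, -0.0086],
       [-0.4678, -0.5787, -0.668 ],
       [ 0.4109,  0.5267, -0.7441]]), 't': array([-0.3189,  0.326 ,  0.6834])}
top {'intrinsics': array([[511.2837,   0.    , 325.5299],
       [  0.    , 511.2837, 196.5251],
       [  0.    ,   0.    ,   1.    ]]), 'R': array([[ 0.0488, -0.9988, -0.0008],
       [-0.9751, -0.0475, -0.2167],
       [ 0.2164,  0.0114, -0.9762]]), 't': array([0.0893, 0.4901, 1.2328])}
{'clock': 0.1, 'qpos': array([ 0.994 ,  0.2765,  1.506 ,  0.    ,  1.3607, -0.121 ]), 'qd': array([ 0.0001, -0.003 , -0.0026, -0.0008,  0.0009, -0.0002]), 'effort': array([  0.0033, -41.7699, -24.6405,  -0.0002,   0.0058,   0.    ]), 'position': array([0.2529, 0.5159, 0.2305]), 'ee_rot': array([-0.0003,  0.2259,  0.9741, -0.0008]), 'contact_force': array([ 0.2046,  0.0004, -0.3328]), 'moment': array([ 0.0084, -0.0064,  0.0351]), 'width': 0.08539454595826651}
```

View pics/side0.png

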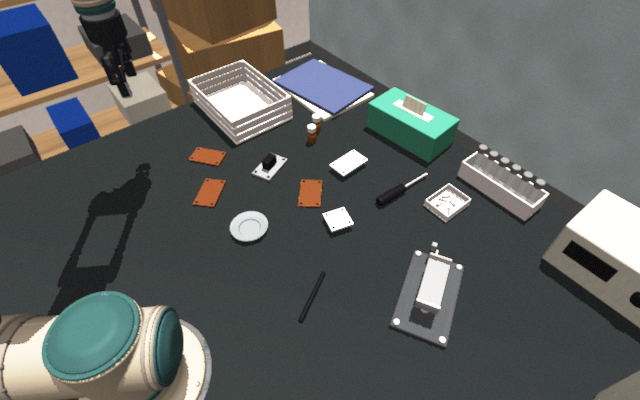

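View pics/top0.png

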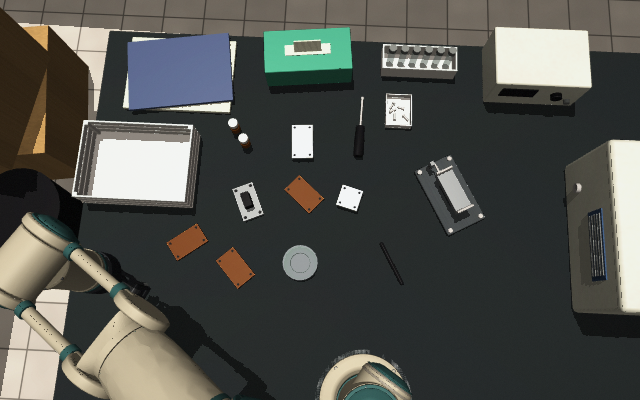

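```bash
cat > h.py <<'E'
from rig import telemetry, imaging, manip, finder
import cv2, numpy as np
np.set_printoptions(precision=4,suppress=True)
P={n:imaging.camera_params(n) for n in("side","top")}
def back(n,uv,z):
    p=P[n];d=p["R"].T@np.linalg.inv(p["intrinsics"])@np.array([uv[0],uv[1],1.]);c=-p["R"].T@p["t"]
    return c+d*(z-c[2])/d[2]
def proj(n,X):
    p=P[n];q=(p["intrinsics"]@(p["R"]@np.atleast_2d(X).T+p["t"][:,None]));return (q[:2]/q[2]).T
def rect(n,mask,z):
    c,_=cv2.findContours(mask.astype(np.uint8),cv2.RETR_EXTERNAL,cv2.CHAIN_APPROX_NONE)
    c=max(c,key=cv2.contourArea).reshape(-1,2)
    w=np.array([back(n,u,z)[:2] for u in c],np.float32)
    (cx,cy),(a,b),t=cv2.minAreaRect((w*1000).astype(np.float32))
    if a<b:a,b,t=b,a,t+90
    t=(t+90)%180-90
    return cx,cy,a,b,t
E
python3 - <<'E'
from h import *
for n in("side","top"):
  im=imaging.get_image(n)
  for th,z in(("sheet_center",.022),("short_sheet_center",.022),("cover_grip",.010),("bed_top",.06),("jig",.012)):
    for r in finder.cut_out(n,th):
        print(n,th,round(r["score"],2),r["extent"],np.round(rect(n,r["pixels"],z),1))
  if n=="top":
    cv2.imwrite("pics/a.png",cv2.resize(im[110:300,150:400],None,fx=3,fy=3,interpolation=cv2.INTER_CUBIC))
    cv2.imwrite("pics/b.png",cv2.resize(im[140:250,400:500],None,fx=5,fy=5,interpolation=cv2.INTER_CUBIC))
  else: cv2.imwrite("pics/c.png",cv2.resize(im[230:350,380:480],None,fx=5,fy=5,interpolation=cv2.INTER_CUBIC))
print(telemetry.get_state()["clock"])
E
```

```text
side sheet_center 0.81 [297.7, 181.2, 25.2, 25.8] [493.  158.7  94.1  55.1  48.4]
side sheet_center 0.79 [330.3, 149.3, 37.1, 27.8] [641.8 184.3  98.5  61.6   3.6]
side sheet_center 0.67 [190.9, 183.1, 34.7, 24.4] [297.9 318.1  96.8  58.   43.2]
side sheet_center 0.65 [413.5, 249.5, 35.8, 65.4] [ 545.4 -194.9  146.1   47.7   28.3]
side sheet_center 0.61 [189.0, 146.0, 37.2, 17.3] [356.6 444.9  92.2  58.  -52.5]
side short_sheet_center 0.57 [325.3, 205.4, 26.7, 25.9] [493.7  51.6  58.2  58.2  73.6]
side cover_grip 0.55 [254.1, 151.6, 33.4, 29.8] [473.3 313.7  98.6  64.9  24.3]
side bed_top 0.69 [416.9, 249.3, 36.1, 61.7] [ 521.9 -204.4  139.    46.7   28.2]
side jig 0.91 [388.2, 241.1, 77.9, 107.5] [ 530.6 -200.6  228.1  111.    27.9]
top sheet_center 0.95 [291.3, 125.3, 19.9, 35.5] [638.4 183.1  91.8  53.2   3.1]
top sheet_center 0.74 [284.1, 175.6, 35.1, 39.5] [496.5 169.6  93.8  55.3  47.5]
top sheet_center 0.7 [214.7, 250.5, 41.0, 34.3] [301.  332.6  90.6  57.8  43.3]
top sheet_center 0.6 [166.9, 225.5, 40.8, 32.7] [359.2 458.   90.   54.2 -54.2]
top short_sheet_center 0.89 [336.3, 184.5, 28.0, 26.8] [492.2  52.5  57.   56.8  73.8]
top cover_grip 0.85 [234.8, 183.7, 29.5, 37.2] [471.5 315.2  93.4  55.8  24.1]
top bed_top 0.96 [433.3, 164.5, 37.7, 49.8] [ 522.7 -202.1  127.1   49.1   27.2]
top bed_top 0.59 [293.4, 124.1, 19.7, 34.3] [625.6 180.4  89.   51.2   3.1]
top jig 0.9 [418.4, 155.5, 65.3, 77.4] [ 517.5 -204.8  192.6  112.7   28.1]
0.7
```

View pics/a.png

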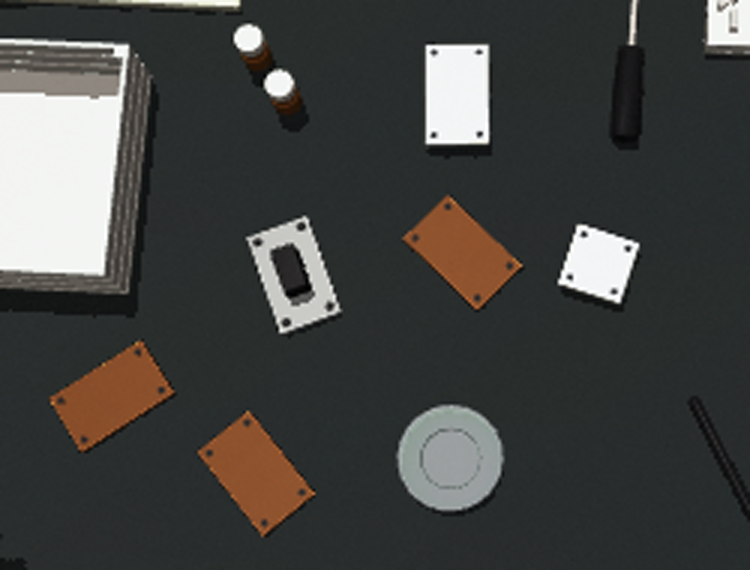

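View pics/b.png

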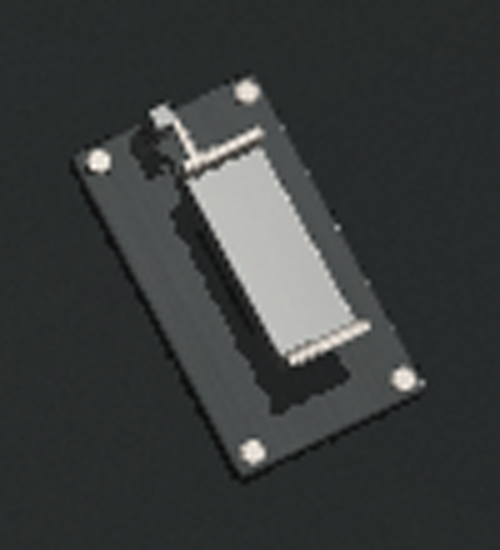

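View pics/c.png

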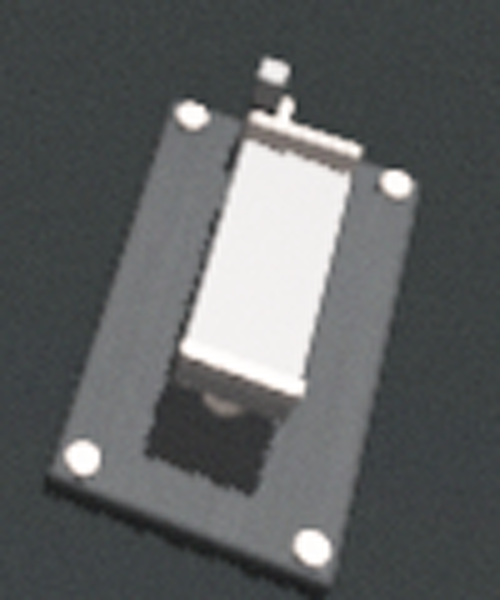

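```bash
cat >> h.py <<'E'
def tri(us,ut):
    A=[];b=[]
    for n,u in(("side",us),("top",ut)):
        p=P[n];M=p["intrinsics"]@np.c_[p["R"],p["t"]]
        for k in(0,1):
            r=u[k]*M[2]-M[k];A.append(r[:3]);b.append(-r[3])
    return np.linalg.lstsq(np.array(A),np.array(b),rcond=None)[0]
E
python3 - <<'E'
from h import *
from scipy.optimize import least_squares
I={n:imaging.get_image(n) for n in("side","top")}
# bed quad by threshold inside jig region: fit from manual corners
f=lambda c,o:(np.array(c)+.5)/5-.5+np.array(o)
T=f([(190,182),(262,150),(353,320),(282,355)],(400,140))
S=f([(243,142),(350,172),(303,378),(188,345)],(380,230))
order=[0,1,2,3]
for a,b in zip(S,T): print("tri",tri(a,b), back("side",a,.06)[:2],back("top",b,.06)[:2])
print("ctr",back("side",S.mean(0),.06),back("top",T.mean(0),.06))
# screws
g={n:cv2.cvtColor(I[n],cv2.COLOR_BGR2GRAY) for n in I}
def blob(n,c,o):
    u=f(c,o).round().astype(int);w=g[n][u[1]-4:u[1]+5,u[0]-4:u[0]+5].astype(float)
    w=np.clip(w-130,0,None);yy,xx=np.mgrid[-4:5,-4:5];return np.array([(w*xx).sum()/w.sum()+u[0],(w*yy).sum()/w.sum()+u[1]])
ts=[blob("top",c,(400,140)) for c in[(99,160),(246,90),(403,378),(253,451)]]
ss=[blob("side",c,(380,230)) for c in[(192,115),(396,184),(312,548),(82,457)]]
X=np.array([tri(a,b) for a,b in zip(ss,ts)]);print(X,X.mean(0))
for n,q in(("top",ts),("side",ss)):
    W=np.array([back(n,u,.014) for u in q]);print(n,W.mean(0)[:2],np.degrees(np.arctan2(*(W[0]+W[1]-W[2]-W[3])[[1,0]])),np.linalg.norm(W[0]-W[3]),np.linalg.norm(W[0]-W[1]))
# sheet dots / thresholded white top face
for n,box in(("top",(285,118,320,168)),("side",(325,143,372,182))):
    x0,y0,x1,y1=box;big=cv2.resize(g[n][y0:y1,x0:x1],None,fx=8,fy=8,interpolation=cv2.INTER_LINEAR)
    m=(big>(150 if n=="top" else 130))
    c,_=cv2.findContours(m.astype(np.uint8),cv2.RETR_EXTERNAL,cv2.CHAIN_APPROX_NONE);c=max(c,key=cv2.contourArea).reshape(-1,2)
    uv=(c+.5)/8-.5+np.array([x0,y0])
    w=np.array([back(n,u,.022)[:2] for u in uv])*1000
    r=cv2.minAreaRect(w.astype(np.float32));print(n,"sheet",r)
    cv2.imwrite(f"pics/sh_{n}.png",big)
E
```

```text
tri [ 0.5493 -0.1662  0.0626] [ 0.5498 -0.1649] [ 0.5506 -0.1671]
tri [ 0.5678 -0.2024  0.0657] [ 0.5723 -0.2012] [ 0.5692 -0.2035]
tri [ 0.4831 -0.2476  0.0658] [ 0.4884 -0.2474] [ 0.4833 -0.2485]
tri [ 0.4634 -0.2124  0.0629] [ 0.4652 -0.2118] [ 0.4638 -0.213 ]
ctr [ 0.5173 -0.2074  0.06  ] [ 0.5164 -0.2082  0.06  ]
[[ 0.5715 -0.1285  0.0169]
 [ 0.6134 -0.2061  0.0162]
 [ 0.4628 -0.286   0.0172]
 [ 0.4215 -0.2084  0.0173]] [ 0.5173 -0.2073  0.0169]
top [ 0.5183 -0.2081] 28.08934237171821 0.1703015062709061 0.0880690772705349
side [ 0.5184 -0.2064] 27.993765004972655 0.17048448908998978 0.08851202234107941
top sheet ((639.8096923828125, 183.1536102294922), (91.6259536743164, 55.255741119384766), 3.3870456218719482)
side sheet ((640.3167114257812, 183.85385131835938), (98.06444549560547, 62.18822479248047), 3.035463809967041)
```

View pics/sh_side.png

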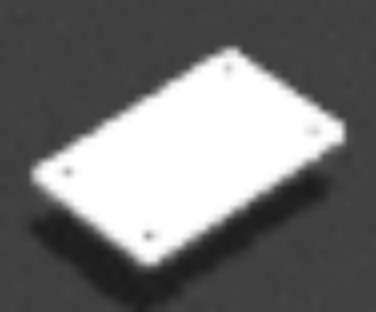

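View pics/sh_top.png

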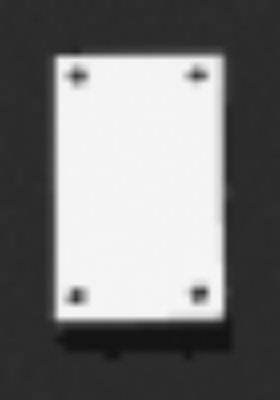

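Call:
{"op": "arm_command", "data": {
  "steps": [
    [[0,0,0.043],[32,-28,0],0],
    [[0,0,0.043],[32,-28,0],0],
    [[0,0,0.043],[32,-28,0],0],
    [[0,0,0.043],[32,-28,0],0],
    [[0,0,0.043],[32,-28,0],0],
    [[0,0,0.043],[32,-28,0],0],
    [[0,0,0.043],[32,-28,-10],0],
    [[0,0,0.043],[32,-28,-20],0],
    [[0,0,0.043],[32,-28,-20],0],
    [[0,0,0.043],[32,-28,-20],0],
    [[0,0,0.043],[32,-28,-20],0],
    [[0,0,0.04],[35,-24,-20],0],
    [[0,0,0],[0,0,0],0],
    [[0,0,0],[0,0,0],0]
  ],
  "newtons": 40
}}

```text
clock: 2.55
position: [0.6397, 0.1845, 0.1212]
ee_rot: [-0.001, -0.028, 1.0, 0.0]
contact_force: [-0.2, -0.4, 0.4]
width: 0.0853
```

```bash
python3 - <<'E'
from h import *
print(back("side",(348.2-.4,161.5-.4),.022),back("top",(301.7-.4,140.7-.4),.022))
s=telemetry.get_state();print(s)
from scipy.spatial.transform import Rotation as R
q=s["ee_rot"];M=R.from_quat([q[1],q[2],q[3],q[0]]).as_matrix();print(M,np.degrees(np.arctan2(M[1,1],M[0,1])))
E
```

```text
[0.6406 0.1863 0.022 ] [0.6412 0.1849 0.022 ]
{'clock': 2.55, 'qpos': array([ 0.176 ,  0.4821,  1.4598,  0.0008,  1.2006, -1.4516]), 'qd': array([ 0.0183, -0.0227,  0.0031, -0.0005, -0.0036, -0.0013]), 'effort': array([ -0.8989, -50.6978, -22.7988,  -0.0706,  -0.0453,  -0.0013]), 'position': array([0.6397, 0.1845, 0.1212]), 'ee_rot': array([-0.0005, -0.0282,  0.9996,  0.0003]), 'contact_force': array([-0.2096, -0.3856,  0.4074]), 'moment': array([-0.013 , -0.0112, -0.0796]), 'width': 0.08525920161893226}
[[-0.9984 -0.0565 -0.001 ]
 [-0.0565  0.9984  0.0005]
 [ 0.001   0.0006 -1.    ]] 93.23716151202596
```

Call:
{"op": "arm_command", "data": {
  "steps": [
    [[0,0,0],[0,0,-20],0],
    [[0,0,0],[0,0,-25],0],
    [[0,0,0],[0,0,-25],0],
    [[0,0,0],[0,0,-25],0],
    [[0,0,0],[0,0,-15],0],
    [[0,0,0],[0,0,-8],0],
    [[0,0,0],[0,0,0],0],
    [[0,0,0],[0,0,0],40],
    [[0,0,0],[0,0,0],80],
    [[0,0,0],[0,0,0],120],
    [[0,0,0],[0,0,0],160],
    [[0,0,0],[0,0,0],200],
    [[0,0,0],[0,0,0],255],
    [[0,0,0],[0,0,0],255],
    [[0,0,0],[0,0,0],255]
  ]
}}

```text
clock: 4.42
position: [0.6408, 0.1844, 0.0044]
ee_rot: [0.001, -0.029, 1.0, 0.0]
contact_force: [-0.4, -0.4, 5.6]
width: 0.0547
```

```bash
python3 - <<'E'
from h import *
for n,b in(("side",(300,100,420,210)),("top",(250,80,370,190))):
    im=imaging.get_image(n);cv2.imwrite(f"pics/g_{n}.png",cv2.resize(im[b[1]:b[3],b[0]:b[2]],None,fx=5,fy=5,interpolation=cv2.INTER_CUBIC))
E
```

```text
(no output)
```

View pics/g_side.png

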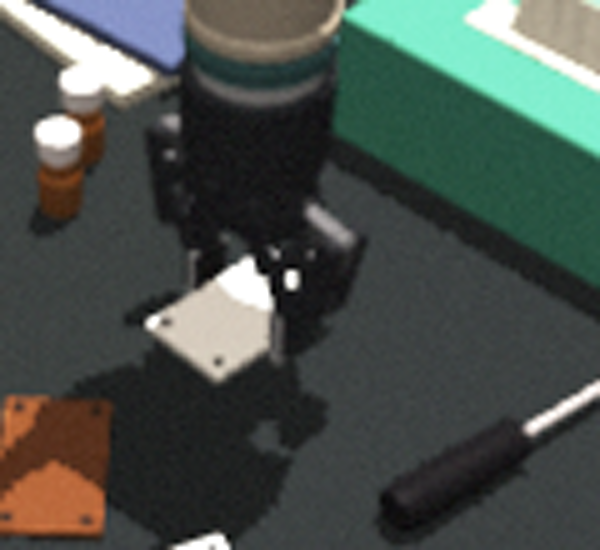

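Call:
{"op": "arm_command", "data": {
  "steps": [
    [[0,0,0],[0,0,10],255],
    [[0,0,0],[0,0,30],255],
    [[0,0,0],[0,0,40],255],
    [[0,0,0],[0,0,40],255],
    [[0,0,0],[0,0,0],255],
    [[0,0,0],[0,0,0],255]
  ]
}}

```text
clock: 5.28
position: [0.6394, 0.1842, 0.1228]
ee_rot: [-0.001, -0.029, 1.0, -0.0]
contact_force: [0.3, 0.1, -0.6]
width: 0.0548
```

Call:
{"op": "arm_command", "data": {
  "steps": [
    [[0,0,0.027],[-8,-25,0],255],
    [[0,0,0.027],[-8,-25,0],255],
    [[0,0,0.027],[-8,-25,0],255],
    [[0,0,0.027],[-8,-25,0],255],
    [[0,0,0.027],[-8,-25,0],255],
    [[0,0,0.027],[-8,-25,0],255],
    [[0,0,0.027],[-8,-25,0],255],
    [[0,0,0.027],[-8,-25,0],255],
    [[0,0,0.027],[-8,-25,0],255],
    [[0,0,0.027],[-8,-25,0],255],
    [[0,0,0.027],[-8,-25,0],255],
    [[0,0,0.027],[-8,-25,0],255],
    [[0,0,0.027],[-8,-25,0],255],
    [[0,0,0.027],[-8,-25,0],255],
    [[0,0,0.027],[-8,-25,0],255],
    [[0,0,0.027],[-3,-17,0],255],
    [[0,0,0],[0,0,0],255],
    [[0,0,0],[0,0,0],255],
    [[0,0,0],[0,0,0],255]
  ]
}}

```text
clock: 7.65
position: [0.517, -0.2067, 0.1229]
ee_rot: [-0.0, -0.242, 0.97, 0.001]
contact_force: [-0.6, 0.2, -0.8]
width: 0.0551
```

```bash
python3 - <<'E'
from h import *
for n,b in(("side",(370,190,490,350)),("top",(380,120,520,260))):
    im=imaging.get_image(n);cv2.imwrite(f"pics/p_{n}.png",cv2.resize(im[b[1]:b[3],b[0]:b[2]],None,fx=4,fy=4,interpolation=cv2.INTER_CUBIC))
E
```

```text
(no output)
```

View pics/p_side.png

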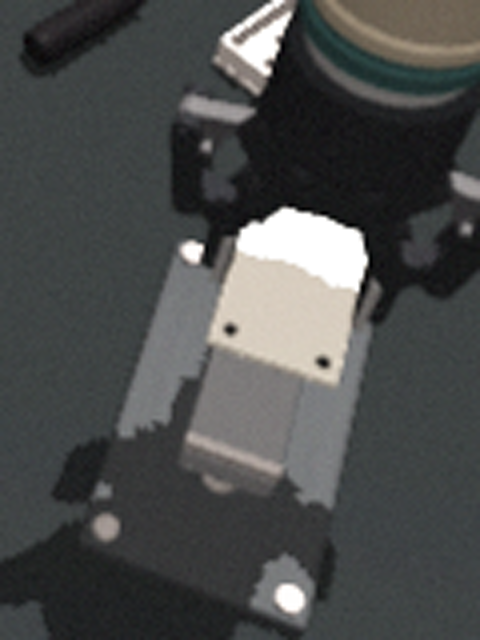

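View pics/p_top.png

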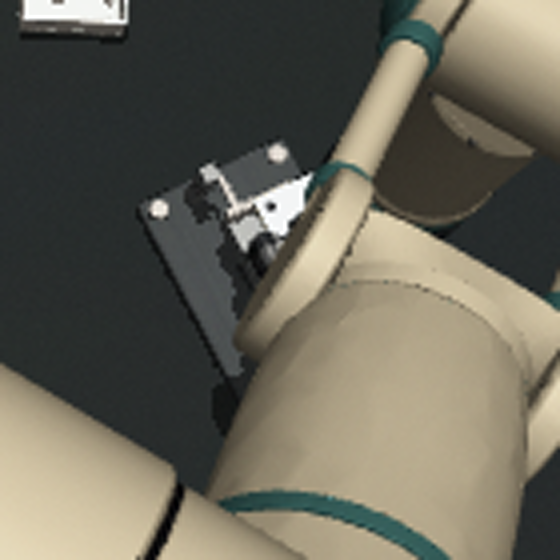

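```bash
cat > d.py <<'E'
from h import *
f=lambda c,k,o:(np.array(c)+.5)/k-.5+np.array(o)
D=[back("top",f(c,8,(285,118)),.022)[:2] for c in[(77,75),(196,75),(199,294),(76,295)]]
lx=np.linalg.norm(D[0]-D[3]);ly=np.linalg.norm(D[0]-D[1]);print("spacing",lx,ly)
d=[f(c,4,(370,190)) for c in[(230,329),(323,362)]]
for z in(.1385,.1405,.1425):
    W=np.array([back("side",u,z)[:2] for u in d]);v=W[0]-W[1];yaw=np.degrees(np.arctan2(-v[0],v[1]))
    t=np.radians(28.05);c=W.mean(0)+lx/2*np.array([np.cos(t),np.sin(t)])
    print(z,W,np.linalg.norm(v),yaw,"centre",c)
E
python3 d.py
```

```text
spacing 0.07634646504473533 0.039577835953569104
0.1385 [[ 0.4759 -0.2069]
 [ 0.4945 -0.2427]] 0.04026660295958826 27.54920499759814 centre [ 0.5189 -0.2068]
0.1405 [[ 0.4747 -0.2075]
 [ 0.4932 -0.2431]] 0.04012894900435097 27.54920499759813 centre [ 0.5177 -0.2073]
0.1425 [[ 0.4735 -0.2081]
 [ 0.492  -0.2435]] 0.039991295049113654 27.54920499759814 centre [ 0.5164 -0.2078]
```

Call:
{"op": "arm_command", "data": {
  "steps": [
    [[0,0,0],[0,0,-20],255],
    [[0,0,0],[0,0,-20],255],
    [[0,0,0],[0,0,-15],255],
    [[0,0,0],[0,0,-8],255],
    [[0,0,0],[0,0,-5],255],
    [[0,0,0],[0,0,0],255],
    [[0,0,0],[0,0,0],255]
  ]
}}

```text
clock: 8.62
position: [0.5175, -0.2079, 0.0558]
ee_rot: [0.0, -0.242, 0.97, -0.0]
contact_force: [0.1, -0.4, -1.1]
width: 0.055
```

```bash
python3 - <<'E'
from h import *
for n,b in(("side",(370,190,490,350)),):
    im=imaging.get_image(n);cv2.imwrite(f"pics/q_{n}.png",cv2.resize(im[b[1]:b[3],b[0]:b[2]],None,fx=4,fy=4,interpolation=cv2.INTER_CUBIC))
E
```

```text
(no output)
```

View pics/q_side.png

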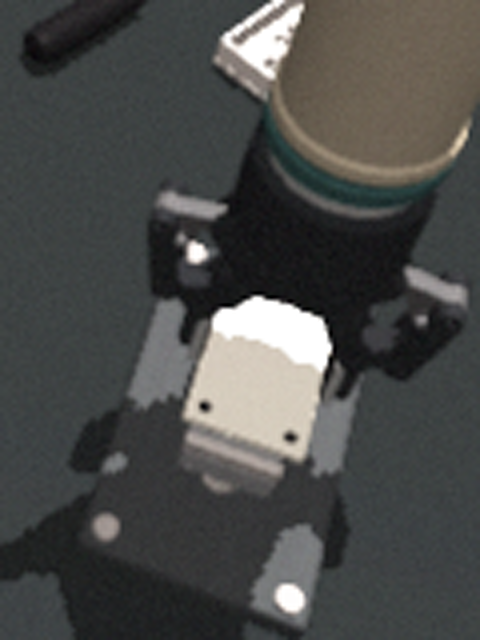

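Call:
{"op": "arm_command", "data": {
  "steps": [
    [[0,0,0],[0,0,-3],255],
    [[0,0,0],[0,0,-3],255],
    [[0,0,0],[0,0,-1],255],
    [[0,0,0],[0,0,0],255],
    [[0,0,0],[0,0,0],255]
  ]
}}

```text
clock: 9.3
position: [0.5169, -0.2076, 0.0484]
ee_rot: [-0.0, -0.242, 0.97, 0.0]
contact_force: [-1.7, 1.0, 2.3]
width: 0.0548
```

Call:
{"op": "arm_command", "data": {
  "steps": [
    [[0,0,0],[0,0,0],95],
    [[0,0,0],[0,0,0],80],
    [[0,0,0],[0,0,0],60],
    [[0,0,0],[0,0,0],30],
    [[0,0,0],[0,0,0],0],
    [[0,0,0],[0,0,0],0],
    [[0,0,0],[0,0,0],0],
    [[0,0,0],[0,0,20],0],
    [[0,0,0],[0,0,40],0],
    [[0,0,0],[0,0,40],0],
    [[0,0,0],[0,0,0],0]
  ]
}}

```text
clock: 10.68
position: [0.5193, -0.2088, 0.1518]
ee_rot: [0.003, -0.242, 0.97, -0.003]
contact_force: [0.7, -0.6, -0.1]
width: 0.0855
```

```bash
python3 - <<'E'
from h import *
for n,b in(("side",(370,190,490,350)),):
    im=imaging.get_image(n);cv2.imwrite(f"pics/r_{n}.png",cv2.resize(im[b[1]:b[3],b[0]:b[2]],None,fx=4,fy=4,interpolation=cv2.INTER_CUBIC))
E
```

```text
(no output)
```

View pics/r_side.png

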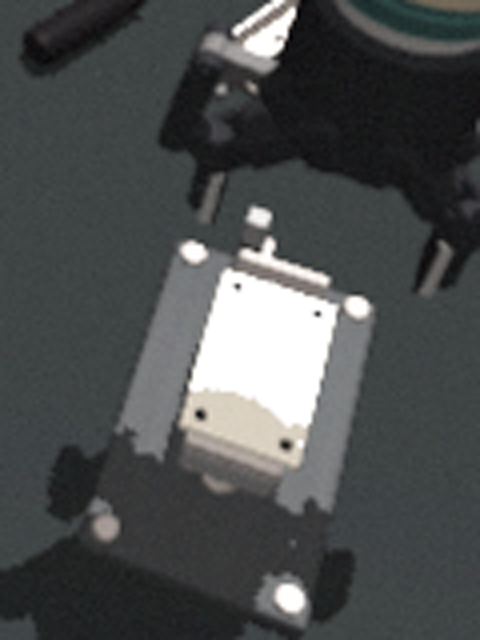

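```bash
python3 - <<'E'
from h import *
f=lambda c,k,o:(np.array(c)+.5)/k-.5+np.array(o)
def pose(n,pts,k,o,z):
    W=np.array([back(n,f(c,k,o),z)[:2] for c in pts]);v=W[0]+W[1]-W[2]-W[3]
    print(n,W.mean(0),np.degrees(np.arctan2(v[1],v[0])),np.linalg.norm(v)/2,np.linalg.norm(W[0]-W[1]))
pose("side",[(238,286),(318,314),(286,443),(200,413)],4,(370,190),.066)
pose("top",[(301,226),(258,242),(286,323),(330,306)],3,(150,110),.010)
im=cv2.imread("pics/side0.png");cv2.imwrite("pics/cov.png",cv2.resize(im[145:190,245:295],None,fx=10,fy=10,interpolation=cv2.INTER_CUBIC))
im=cv2.imread("pics/top0.png");cv2.imwrite("pics/cov2.png",cv2.resize(im[178:225,228:270],None,fx=10,fy=10,interpolation=cv2.INTER_CUBIC))
E
```

```text
side [ 0.5175 -0.2081] 27.840822186503527 0.07542149001708869 0.03984799794519808
top [0.4731 0.3155] 23.575470056586084 0.07627154822168798 0.039657851720629834
```

View pics/cov.png

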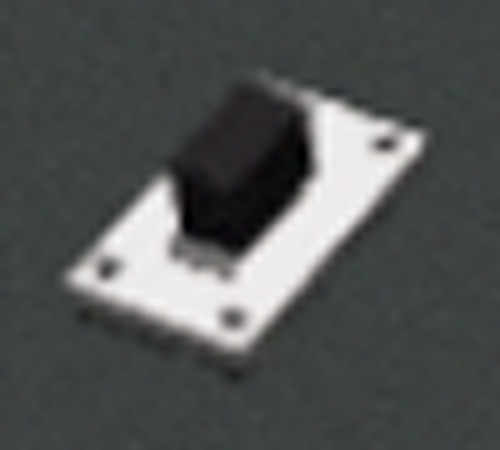

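View pics/cov2.png

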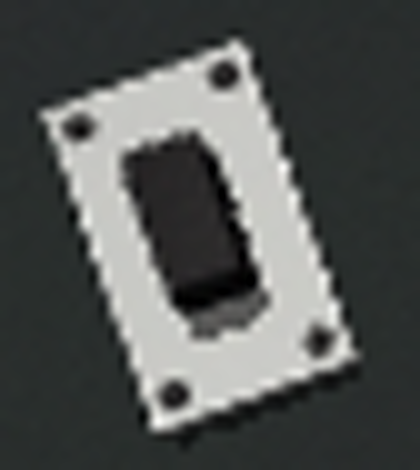

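Call:
{"op": "arm_command", "data": {
  "steps": [
    [[0,0,-0.004],[-2,15,0],0],
    [[0,0,-0.004],[-2,30,0],0],
    [[0,0,-0.004],[-2,30,0],0],
    [[0,0,-0.004],[-2,30,0],0],
    [[0,0,-0.004],[-2,30,0],0],
    [[0,0,-0.004],[-2,30,0],0],
    [[0,0,-0.004],[-3,30,0],0],
    [[0,0,-0.004],[-3,30,0],0],
    [[0,0,-0.004],[-3,30,0],0],
    [[0,0,-0.004],[-3,30,0],0],
    [[0,0,-0.004],[-3,30,0],0],
    [[0,0,-0.004],[-3,30,0],0],
    [[0,0,-0.004],[-3,30,0],0],
    [[0,0,-0.004],[-3,30,0],0],
    [[0,0,-0.004],[-3,30,0],0],
    [[0,0,-0.004],[-2,30,0],0],
    [[0,0,-0.004],[-2,30,0],0],
    [[0,0,-0.006],[-2,28,0],0],
    [[0,0,0],[0,0,0],0],
    [[0,0,0],[0,0,0],0]
  ]
}}

```text
clock: 13.22
position: [0.4708, 0.3147, 0.1471]
ee_rot: [-0.001, -0.206, 0.978, -0.001]
contact_force: [-0.3, 0.9, -0.4]
width: 0.085
```

```bash
python3 - <<'E'
from h import *
s=telemetry.get_state();q=s["ee_rot"];print(s["position"],s["contact_force"],np.degrees(2*np.arctan2(q[2],q[1]))-180)
im=imaging.get_image("side");cv2.imwrite("pics/s1.png",cv2.resize(im[110:230,220:340],None,fx=5,fy=5))
im=imaging.get_image("top");cv2.imwrite("pics/t1.png",im)
E
```

```text
[0.4708 0.3147 0.1471] [-0.2942  0.9319 -0.3979] 23.831968263548674
```

View pics/s1.png

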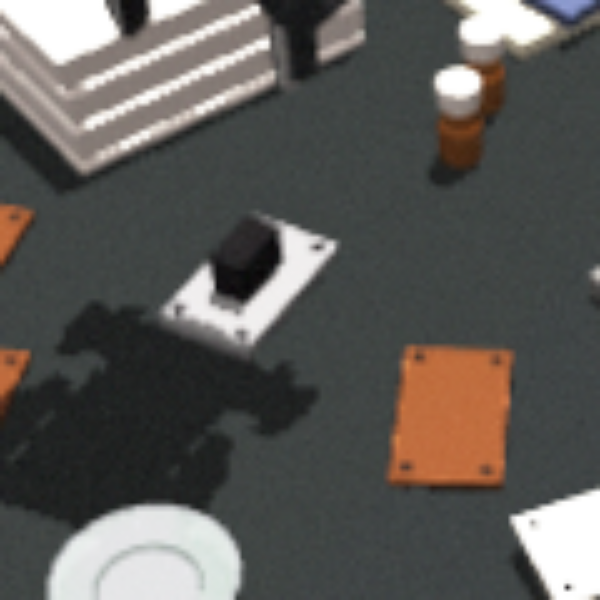

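View pics/t1.png

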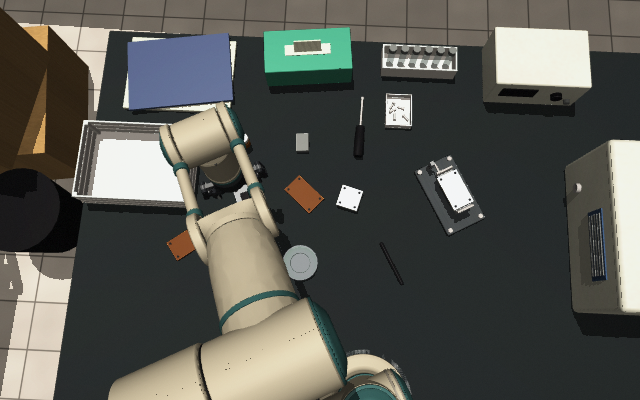

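Call:
{"op": "arm_command", "data": {
  "steps": [
    [[0,0,0],[2,1,-25],0],
    [[0,0,0],[0,0,-30],0],
    [[0,0,0],[0,0,-30],0],
    [[0,0,0],[0,0,-25],0],
    [[0,0,0],[0,0,-15],0],
    [[0,0,0],[0,0,-7],0],
    [[0,0,0],[0,0,0],0],
    [[0,0,0],[0,0,0],0]
  ]
}}

```text
clock: 14.32
position: [0.4748, 0.3167, 0.0172]
ee_rot: [0.001, -0.206, 0.979, 0.0]
contact_force: [-0.6, -0.1, 0.2]
width: 0.0855
```

Call:
{"op": "arm_command", "data": {
  "steps": [
    [[0,0,0],[-1,-1,-2],60],
    [[0,0,0],[0,0,0],110],
    [[0,0,0],[0,0,0],140],
    [[0,0,0],[0,0,0],160],
    [[0,0,0],[0,0,0],175],
    [[0,0,0],[0,0,0],190],
    [[0,0,0],[0,0,0],205],
    [[0,0,0],[0,0,0],255],
    [[0,0,0],[0,0,0],255],
    [[0,0,0],[0,0,0],255],
    [[0,0,0],[0,0,0],255]
  ],
  "newtons": 60
}}

```text
clock: 15.7
position: [0.4731, 0.3156, 0.0146]
ee_rot: [0.0, -0.206, 0.979, 0.0]
contact_force: [-1.1, 2.5, 4.9]
width: 0.021
```

```bash
python3 - <<'E'
from h import *
im=imaging.get_image("side");cv2.imwrite("pics/s2.png",cv2.resize(im[110:230,220:340],None,fx=5,fy=5))
E
```

```text
(no output)
```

View pics/s2.png

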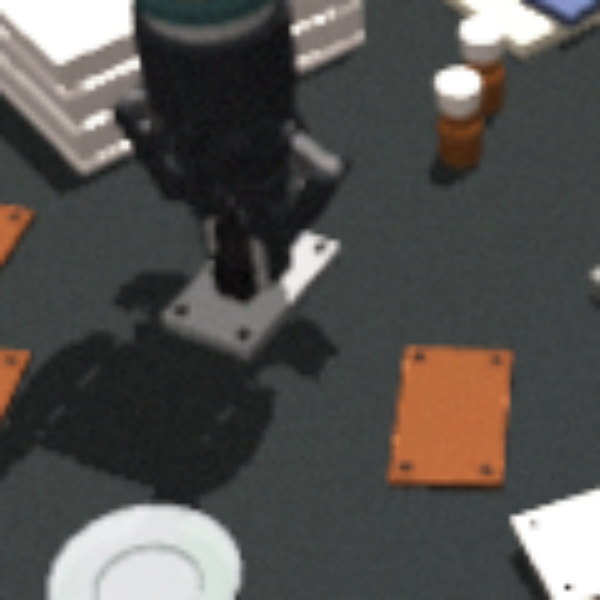

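Call:
{"op": "arm_command", "data": {
  "steps": [
    [[0,0,0],[0,0,10],255],
    [[0,0,0],[0,0,30],255],
    [[0,0,0],[0,0,40],255],
    [[0,0,0],[0,0,40],255],
    [[0,0,0],[0,0,15],255],
    [[0,0,0],[0,0,0],255],
    [[0,0,0],[0,0,0],255]
  ]
}}

```text
clock: 16.62
position: [0.4719, 0.3146, 0.1474]
ee_rot: [-0.002, -0.206, 0.979, -0.001]
contact_force: [-0.3, -0.0, -3.4]
width: 0.021
```

Call:
{"op": "arm_command", "data": {
  "steps": [
    [[0,0,0.004],[2,-15,0],255],
    [[0,0,0.004],[2,-30,0],255],
    [[0,0,0.004],[2,-30,0],255],
    [[0,0,0.004],[2,-30,0],255],
    [[0,0,0.004],[2,-30,0],255],
    [[0,0,0.004],[2,-30,0],255],
    [[0,0,0.004],[3,-30,0],255],
    [[0,0,0.004],[3,-30,0],255],
    [[0,0,0.004],[3,-30,0],255],
    [[0,0,0.004],[3,-30,0],255],
    [[0,0,0.004],[3,-30,0],255],
    [[0,0,0.004],[3,-30,0],255],
    [[0,0,0.004],[3,-30,0],255],
    [[0,0,0.004],[3,-30,0],255],
    [[0,0,0.004],[3,-30,0],255],
    [[0,0,0.004],[2,-30,0],255],
    [[0,0,0.004],[2,-30,0],255],
    [[0,0,0.004],[1,-28,0],255],
    [[0,0,0],[0,0,0],255],
    [[0,0,0],[0,0,0],255]
  ]
}}

```text
clock: 19.12
position: [0.516, -0.2074, 0.1484]
ee_rot: [-0.001, -0.241, 0.971, 0.001]
contact_force: [-0.1, 0.8, -3.3]
width: 0.0213
```

Call:
{"op": "arm_command", "data": {
  "steps": [
    [[0,0,0],[0,0,-15],255],
    [[0,0,0],[0,0,-15],255],
    [[0,0,0],[0,0,-5],255],
    [[0,0,0],[0,0,0],255],
    [[0,0,0],[0,0,0],255]
  ]
}}

```text
clock: 19.75
position: [0.5175, -0.2078, 0.1146]
ee_rot: [0.0, -0.241, 0.97, -0.0]
contact_force: [0.6, 0.4, -2.1]
width: 0.0207
```

```bash
python3 - <<'E'
from h import *
s=telemetry.get_state();q=s["ee_rot"];print(s["position"],s["contact_force"],np.degrees(2*np.arctan2(q[2],q[1]))-180)
im=imaging.get_image("side");cv2.imwrite("pics/s3.png",cv2.resize(im[190:350,370:490],None,fx=4,fy=4))
E
```

```text
[ 0.5175 -0.2078  0.1146] [ 0.6213  0.3648 -2.1026] 27.92520081716725
```

View pics/s3.png

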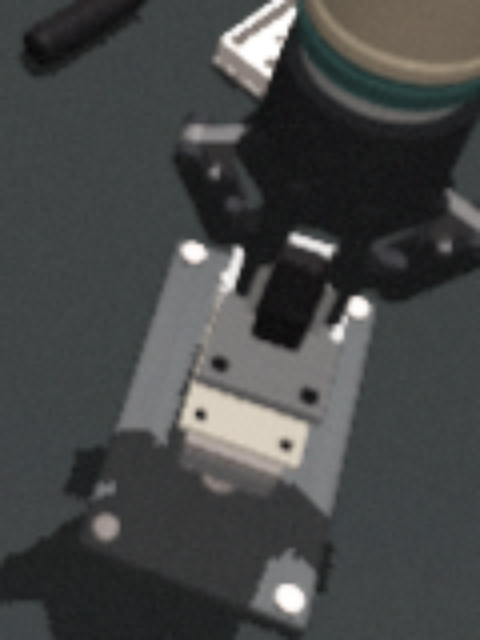

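```bash
python3 - <<'E'
from h import *
f=lambda c,k,o:(np.array(c)+.5)/k-.5+np.array(o)
t=np.radians(27.9)
for z in(.108,.110):
    W=np.array([back("side",f(c,4,(370,190)),z)[:2] for c in[(220,363),(309,396)]]);v=W[0]-W[1]
    print(W.mean(0)+.0381*np.array([np.cos(t),np.sin(t)]),np.linalg.norm(v),np.degrees(np.arctan2(-v[0],v[1])))
E
```

```text
[ 0.5203 -0.2074] 0.04005720361662383 26.98287087848108
[ 0.5191 -0.2078] 0.03992705077733765 26.98287087848106
```

Call:
{"op": "arm_command", "data": {
  "steps": [
    [[0,0,0],[-1,0,-10],255],
    [[0,0,0],[0,0,-10],255],
    [[0,0,0],[0,0,-7],255],
    [[0,0,0],[0,0,-3],255],
    [[0,0,0],[0,0,0],255],
    [[0,0,0],[0,0,0],255]
  ]
}}

```text
clock: 20.55
position: [0.5164, -0.2078, 0.0846]
ee_rot: [0.0, -0.241, 0.97, -0.0]
contact_force: [0.3, 0.1, -2.4]
width: 0.0209
```

Call:
{"op": "arm_command", "data": {
  "steps": [
    [[0,0,0],[0,0,-2],255],
    [[0,0,0],[0,0,-2],255],
    [[0,0,0],[0,0,-2],255],
    [[0,0,0],[0,0,0],255],
    [[0,0,0],[0,0,0],255]
  ]
}}

```text
clock: 21.18
position: [0.5162, -0.2077, 0.0788]
ee_rot: [0.0, -0.241, 0.97, -0.0]
contact_force: [-1.6, 0.6, 3.8]
width: 0.0207
```

```bash
python3 - <<'E'
from h import *
im=imaging.get_image("side");cv2.imwrite("pics/s4.png",cv2.resize(im[190:350,370:490],None,fx=4,fy=4))
s=telemetry.get_state();print(s["position"],s["contact_force"],s["moment"])
E
```

```text
[ 0.5162 -0.2077  0.0788] [-1.0888  1.1394  3.3786] [ 0.1496  0.2141 -0.008 ]
```

View pics/s4.png

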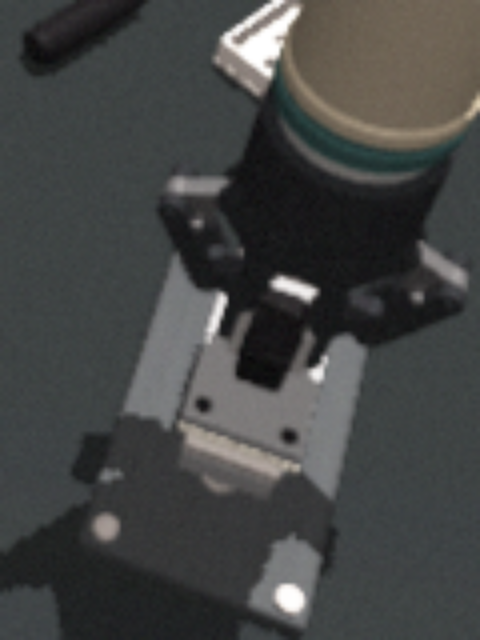

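Call:
{"op": "arm_command", "data": {
  "steps": [
    [[0,0,0],[0,0,-1],255],
    [[0,0,0],[0,0,-1],255],
    [[0,0,0],[0,0,-1],255],
    [[0,0,0],[0,0,-1],255],
    [[0,0,0],[0,0,-1],255],
    [[0,0,0],[0,0,0],255],
    [[0,0,0],[0,0,0],255]
  ]
}}

```text
clock: 22.1
position: [0.5162, -0.2078, 0.0738]
ee_rot: [0.0, -0.241, 0.97, -0.0]
contact_force: [-2.0, 0.4, 7.4]
width: 0.0205
```

Call:
{"op": "arm_command", "data": {
  "steps": [
    [[0,0,0],[0,0,-1],255],
    [[0,0,0],[0,0,-1],255],
    [[0,0,0],[0,0,-1],255],
    [[0,0,0],[0,0,0],255],
    [[0,0,0],[0,0,0],255]
  ]
}}

```text
clock: 22.72
position: [0.5163, -0.2078, 0.0711]
ee_rot: [0.0, -0.241, 0.97, -0.0]
contact_force: [-2.1, 0.7, 8.9]
width: 0.0208
```

```bash
python3 - <<'E'
from h import *
im=imaging.get_image("side");cv2.imwrite("pics/s5.png",cv2.resize(im[190:350,370:490],None,fx=4,fy=4))
s=telemetry.get_state();print(s["position"],s["contact_force"],s["moment"],s["ee_rot"])
for b in finder.cut_out("side","bed_top"): print(b["score"],b["extent"])
E
```

```text
[ 0.5163 -0.2077  0.0711] [-2.3262  1.4878  8.9223] [0.2963 0.4201 0.0128] [ 0.0002 -0.2412  0.9705 -0.0002]
0.55 [414.6, 301.4, 24.8, 14.0]
```

View pics/s5.png

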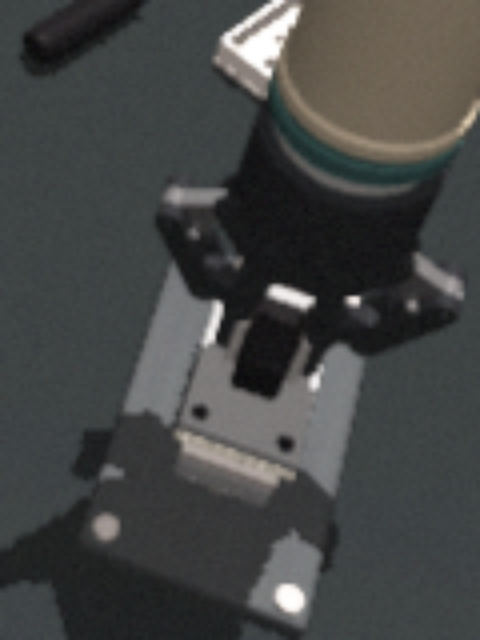

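Call:
{"op": "arm_command", "data": {
  "steps": [
    [[0,0,0],[0,0,-1],255],
    [[0,0,0],[0,0,0],255],
    [[0,0,0],[0,0,0],255],
    [[0,0,0],[0,0,0],255]
  ]
}}

```text
clock: 23.32
position: [0.5162, -0.2077, 0.0702]
ee_rot: [0.0, -0.241, 0.97, -0.0]
contact_force: [-3.3, 0.6, 9.2]
width: 0.0209
```

```bash
python3 - <<'E'
from h import *
f=lambda c,k,o:(np.array(c)+.5)/k-.5+np.array(o)
t=np.radians(27.9)
for z,p in((.0742,[(203,404),(289,436)]),(.0665,[(200,411),(286,442)])):
    W=np.array([back("side",f(c,4,(370,190)),z)[:2] for c in p]);v=W[0]-W[1]
    print(W.mean(0)+.0381*np.array([np.cos(t),np.sin(t)]),np.linalg.norm(v),np.degrees(np.arctan2(-v[0],v[1])))
s=telemetry.get_state();print(s["position"],s["contact_force"])
im=imaging.get_image("side");cv2.imwrite("pics/s6.png",cv2.resize(im[245:315,400:460],None,fx=9,fy=8.5,interpolation=cv2.INTER_CUBIC))
im=imaging.get_image("top");cv2.imwrite("pics/t6.png",cv2.resize(im[150:220,410:480],None,fx=8,fy=8,interpolation=cv2.INTER_CUBIC))
E
```

```text
[ 0.5175 -0.2079] 0.04010992223960303 27.44500899373443
[ 0.5182 -0.2075] 0.04035239007893064 28.24432977648604
[ 0.5162 -0.2077  0.0702] [-3.3082  0.6027  9.1686]
```

View pics/s6.png

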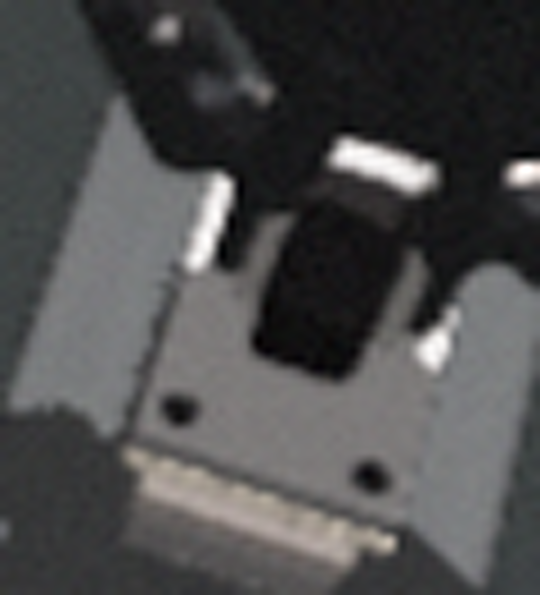

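View pics/t6.png

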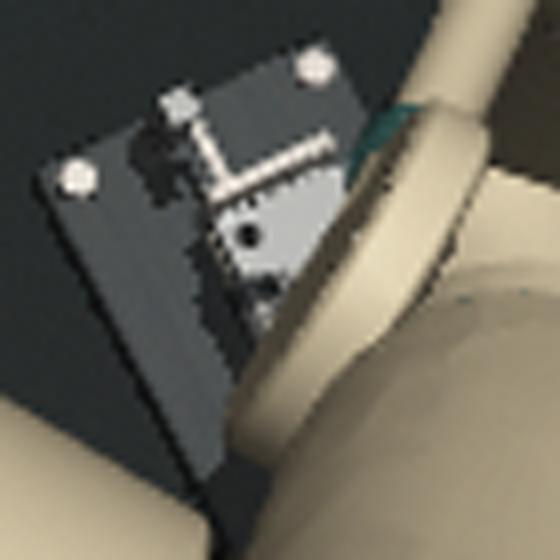

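Call:
{"op": "arm_command", "data": {
  "steps": [
    [[0,0,0],[0,0,0],255],
    [[0,0,0],[0,0,0],255],
    [[0,0,0],[0,0,0],255],
    [[0,0,0],[0,0,0],255],
    [[0,0,0],[0,0,0],255],
    [[0,0,0],[0,0,0],255],
    [[0,0,0],[0,0,0],255],
    [[0,0,0],[0,0,0],255],
    [[0,0,0],[0,0,0],255],
    [[0,0,0],[0,0,0],255],
    [[0,0,0],[0,0,0],255],
    [[0,0,0],[0,0,0],255],
    [[0,0,0],[0,0,0],255],
    [[0,0,0],[0,0,0],255],
    [[0,0,0],[0,0,0],255],
    [[0,0,0],[0,0,0],255],
    [[0,0,0],[0,0,0],255],
    [[0,0,0],[0,0,0],255],
    [[0,0,0],[0,0,0],255],
    [[0,0,0],[0,0,0],255]
  ]
}}

```text
clock: 25.92
position: [0.5163, -0.2078, 0.0702]
ee_rot: [0.0, -0.241, 0.97, -0.0]
contact_force: [-2.4, 1.7, 10.1]
width: 0.0208
```

```bash
python3 - <<'E'
from h import *
f=lambda c,k,o:(np.array(c)+.5)/k-.5+np.array(o)
# far-left cover dot in top view t6 (248,235): height by comparing with side-derived pose
c=np.array([.5178,-.2077]);t=np.radians(27.9);X=c+np.array([[np.cos(t),-np.sin(t)],[np.sin(t),np.cos(t)]])@[.0381,.0199]
print("expected dot",X)
for z in(.060,.066,.072): print(z,back("top",f((248,235),8,(410,150)),z))
s=telemetry.get_state();print(s["position"],s["contact_force"],s["clock"])
im=imaging.get_image("side");cv2.imwrite("pics/s7.png",im)
cv2.imwrite("pics/cmp.png",np.hstack([cv2.resize(x[250:320,400:460],None,fx=6,fy=8,interpolation=cv2.INTER_CUBIC) for x in(cv2.imread("pics/side0.png"),im)]))
E
```

```text
expected dot [ 0.5422 -0.1723]
0.06 [ 0.5433 -0.1746  0.06  ]
0.066 [ 0.5417 -0.1733  0.066 ]
0.072 [ 0.5401 -0.172   0.072 ]
[ 0.5163 -0.2078  0.0702] [-2.3525  1.6862 10.0872] 25.925
```

View pics/cmp.png

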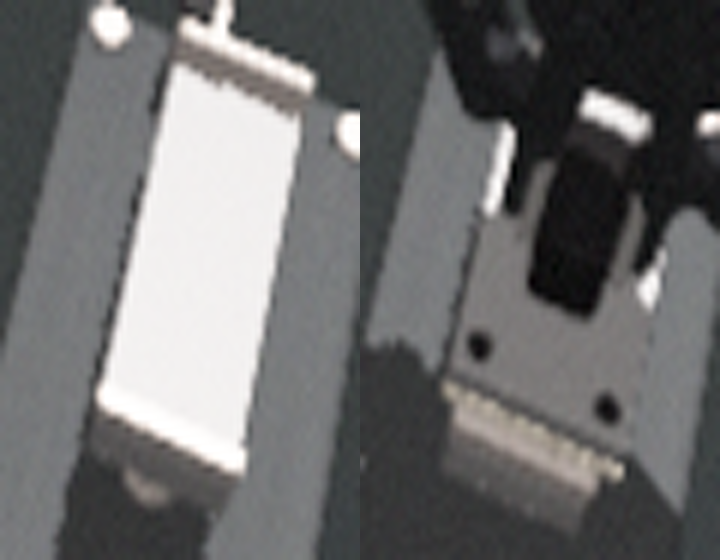

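```bash
python3 -c "
from rig import manip,telemetry
print(manip.sign_off()); print(telemetry.get_state()['contact_force'])"
```

```text
the job is handed in; nothing more can be done
None
the job is handed in; nothing more can be done
```

The job is handed in at about 26 s, with the arm still gripping the cover and pressing it down. I laid the long white sheet on the jig bed and let go, then set the cover on it. The steady press was held for about 3 s before handing in, and the short sheet was not touched.

Last checks:
- **Sheet:** its four corner dots put its centre at (517.5, −208.1) mm, yaw 27.8°. The jig centre measured (517.5, −207.7) mm, yaw 28.0°, so it sits within about 1 mm.
- **Cover:** its dots put its centre at about (518, −207.7) mm, yaw 27.4–28.2°, so within about 1 mm of the sheet. It shows flat in the side picture.
- **Press:** the push was 9–10 N and the tool held steady at z 70.2 mm. That puts the bed about 9–10 mm down, judged from both the tool travel and the force slope.

Three things were less certain:
- There was a small sideways force of about 2–3 N while pressing.
- I did not read the bed's pointer against the gauge lines, because the pictures were too coarse.
- The top camera saw only one corner dot of the cover; it agreed with the side camera to about 1 mm.

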